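Unlock the cam and send the cuvette carriage home

TASK

On the open photometer sample stage, first push the lever of the round cam plate around with the fingertips until the plate's flat (its low point) squarely faces the nose of the cuvette carriage. Only then push the carriage by its upright rear plate fully home, so that the cuvette stands in the light path, and take the hand away. Nothing needs gripping and nothing is lifted: the cuvette stays upright in its pocket, and the rack, the case and the bottle beside the stage stay where they are.

Things in the scene. Friction and masses are not known exactly. Their poses are not given: they have to be found in the camera images.
- stage: Fixed sample stage: dark base plate 250 x 150 x 10 mm. Origin on the bench surface; the plate spans x -105 to 145, y -75 to 75 mm. x is the carriage's push direction (away from the robot, within its yaw), z up. Grey lamp and detector housings, 40 x 30 mm, tops at 60 mm, stand at x -7, y +57 and -57 mm. Along x: push plate, cuvette pocket, nose, cam. All heights here are above the bench.
- cam_axis (a point): Upright turning axis of the cam plate, at the plate's top face (24 mm high), x 75, y 0 mm on the stage. The cam is a steel plate of 48 mm radius, 12 mm thick (12 to 24 mm high), with one straight flat 20 mm from the axis.
- lever_pin (a point): Centre of the top of the upright black pin on the cam's lever: round, 14 mm across, from 32 to 72 mm high, 60 mm from cam_axis. The lever (16 mm wide, 70 mm long, top 32 mm high) lies over the cam plate and turns with it. Seen from above, the pin lies from cam_axis in the direction (cam joint - 60 degrees), counted anticlockwise from the stage's x axis.
- cam (a joint): Cam angle in rad, positive anticlockwise from above. 0: the flat squarely faces the carriage nose (low point). Starts between 1.3 and 2.3, so push the pin clockwise seen from above. Stops at -0.8 and 2.6; no stop or click at 0. Stays where it is left; friction 0.12 N m (about 2 N at the pin).
- push_plate (a point): Middle of the rear face (towards the robot, looking along the stage's -x) of the carriage's upright aluminium push plate, 50 mm high. The plate is 44 mm wide, 8 mm thick, its top 62 mm high. Behind it there is only the base plate and two low guide rails (22 mm high, 27 to 35 mm either side of the middle). The pocket begins 34 mm ahead of the face.
- carriage (a joint): Carriage travel in m along the stage's x: 0 drawn back (start), 0.028 fully home at its end stop. The round part of the cam blocks it after about 2 mm; with the flat facing its nose it goes home. Stays where it is left; friction about 2.5 N.
- nose_tip (a point): Middle of the carriage nose's front end, 18 mm above the bench; the nose is 12 mm wide.
- cuvette_mid (a point): Centre of the cuvette, a clear square tube 12.5 x 12.5 x 45 mm of 12 g, standing loose in the carriage's black pocket (32 x 32 mm, pocket 24 mm deep, rim 50 mm above the bench). Its foot is 26 mm and its top 71 mm above the bench; it stands 50 mm ahead of the push plate's rear face and rides along.
- rack_mid (a point): Bystander, loose: black cuvette rack 110 x 46 mm with four spare cuvettes, 46 mm high; the point is its centre.
- case_mid (a point): Bystander, loose: flat black case 110 x 60 x 32 mm; the point is its centre.
- bottle_mid (a point): Bystander, loose: capped bottle, 44 mm in diameter, 85 mm high; the point is its centre.
Things that resemble listed ones, but are neither listed nor needed, are in the scene too. There is more than one size of the part that bears cuvette_mid; the job needs the smallest.

How it is judged:
On the way, in this order (a step that is already met when the one before it is completed fails the run):
1. the cam's flat faces the nose (within 0.3 rad) while the carriage is still drawn back (within 6 mm) (value of joint cam between -0.3 and 0.3 rad and value of joint carriage below 0.006 m), for 0.2 s.
2. the carriage is fully home (value of joint cam between -0.3 and 0.3 rad and value of joint carriage above 0.026 m), for 0.2 s.
At the end, for the whole second after the job is handed in: Carriage within 2 mm of its home stop, cam within 0.3 rad of its low point, both at rest; cuvette upright (within 0.15 rad) on its pocket floor (height within 4 mm or so); rack, case and bottle within 15 mm of where they stood (all of step 2 and velocity of joint carriage between -0.01 and 0.01 m/s and velocity of joint cam between -0.1 and 0.1 rad/s and height (world z) of cuvette_mid between 0.0445 and 0.0535 m and angle between cuvette_mid's own z axis and vertical below 0.15 rad and distance of each of rack_mid, case_mid, bottle_mid from where it was at the start of the episode below 0.015 m); the robot touches nothing.
It fails at once if the carriage is driven more than 8 mm in while the flat is over 0.45 rad off the nose ((value of joint cam above 0.45 rad or value of joint cam below -0.45 rad) and value of joint carriage above 0.008 m).
It fails at once if the cuvette is lifted more than 10 mm or tipped (height (world z) of cuvette_mid above 0.0585 m or angle between cuvette_mid's own z axis and vertical above 0.3 rad).
It fails at once if the rack, the case or the bottle is moved more than 15 mm, or lifted (distance of any of rack_mid, case_mid, bottle_mid from where it was at the start of the episode above 0.015 m).
It also fails if it takes over 51 s, if anything falls off the work surface, if the arm or the gripper's body presses on something with over 40 N, if the wrist force passes 120 N, or if a joint passes its speed limit or range.

ROBOT

A 6-joint arm with a two-finger parallel gripper is mounted at the origin on the work surface. World frame = base frame: x ahead of the robot, y to its left, z up, the work surface at z = 0. Lengths are in m, angles in rad, forces in N, time in s.
With the tool pointing down it reaches from about 0.275 to 0.775 m from the base axis. Payload 14.6 kg.
Tool frame: the origin (TCP) lies midway between the tips of the shut fingers; the grasp point (between the pads) lies 19 mm behind it; z points along the fingers, x is the direction in which the jaws open and shut, and the axes are right-handed (so a half turn about z gives the same grasp; the last joint's range is limited). The gripper opens to 85 mm and grips with 20 to 120 N. Pads are 22 mm wide; open, the fingers measure 114 mm over their backs; the gripper's body (76 mm by 85 mm) begins 54 mm behind the grasp point. The pads swing forward as they close: fully open they stand 13 mm farther back than shut.
Start: joints at [1.063, 0.263, -0.048, 1.259, 0, 1.415], TCP at [0.181, 0.493, 0.231] pointing down, gripper open.
Joint ranges: [-2.65, 2.65], [-0.89, 1.7], [-1.18, 1.37], [-2.13, 2.11], [-1.35, 1.29], [-3.14, 3.14]. Speed limits (rad/s): [1.89, 1.89, 2.57, 2.79, 3.14, 3.14].

INTERFACE

Orientations are given as [roll, pitch, yaw] about the fixed x, y, z axes, in that order (R = Rz(yaw) Ry(pitch) Rx(roll)).
In Python, from station import manip gives the robot as it stands.
- The arm moves only by the tool play_rows, never from a script. Its argument "targets" is a list of rows, each an object of numbers: "tx", "ty", "tz": the shift along the world's x, y, z in cm; "turn": the turn about the world's z in degrees. A call has 1 to 5 rows; each row shifts and turns the pose as measured when the row begins; what a row does not reach is not made up. A row lasts 1/8 s, in which the tool goes at most 62.5 mm and 10.7 degrees, less where a joint would pass 70% of its speed; a pose out of reach is approached as far as the arm can. A call with a gripper value outside its range is refused whole. "grip" is the opening, from -1 (shut) to 1 (fully open), so that 0 is half open, set as the call begins (left out, the last holds). The fingers move at their own pace and stop on an object; "force" is the grip in N (left out, the last holds). Time passes only in rows, so rows that do not move let the fingers close. It gives the time, the measured TCP pose, the force and the opening at its end, in the units of the state.
- manip.sense(): the state, without advancing time (a new reading comes with each control period).
- manip.grab_frame(name): name is "scene" or "top" or "wrist"; returns the picture (400x640x3 uint8, red, green, blue); there is no depth.
- manip.get_calibration(name): a dict with "K" (3x3 intrinsics, pixels), "distortion" ([k1, k2, p1, p2, k3] as OpenCV has them; the pictures are not rectified), "R" (3x3) and "t" (3): a world point X has camera coordinates R X + t. Camera axes: x right, y down, z forward; pixel columns grow to the right and rows downward; lengths in m; the calibration is good to about 2 mm. A picture is of the moment at which its call begins: read the wrist's pose just before it. get_calibration takes no time and is no camera call; for the wrist camera it gives the pose at the moment of the call.
- manip.close_job(): hands the job in, once; it reports no verdict.
Trained networks look in the newest picture that a camera, given by its name, has taken for a name from the list of things; names that differ only in an ending like _2 or _b are one class to them, and where a whole thing is asked for, a point or a joint stands for the part that bears it (a point fixed in the world has none). Each returns a list of dicts, best first, with "conf" (0 to 1); they miss things now and then, are a little off and sometimes report something else, mostly with a low value. They report only what shows in the picture. A call takes as long as a camera call. They do not tell look-alikes from the thing itself.
- manip.trace(camera, target): "mask" (400x640 bool, what is visible of it) and "at" ([row, column] in pixels, amid what is visible of it).
The state is a dict: "time_s": time; "joint_positions": joint angles; "joint_velocities": joint speeds; "joint_efforts": joint torques, N m; "position": TCP position; "eef_rot": TCP orientation; "wrist_force": force on the tool from outside, world axes, zero at the start; "wrist_torque": the same for the moment, N m; "opening": finger opening in m.
Only numpy, scipy, OpenCV 4.12 (cv2) and the standard library are available. Lean on these libraries where they do the work, as an engineer would, in place of code of your own. Each camera call takes 0.05 s, during which the arm holds its last target.

## Working session

There is one attempt and no reset: what is moved stays moved. The work goes in short steps, Python scripts to look and compute and a tool call to move; the robot and the scene stay as the last step left them, time stands still between calls to the robot, and variables do not carry over. Pictures are saved under pics/ and viewed, and the job is handed in when it is done.

Besides the shell and the picture viewer there is one more tool, called after ">>>" as name([rows], argument=value, ...), one row to a line, values as JSON. play_rows: Moves the arm, as the interface text tells. Its arguments: {"type":"object","properties":{"targets":{"type":"array","items":{"type":"object","properties":{"tx":{"type":"number"},"ty":{"type":"number"},"tz":{"type":"number"},"turn":{"type":"number"}}}},"grip":{"type":"number"},"force":{"type":"number"}},"required":["targets"]}

```bash
mkdir -p pics
python3 - <<'E'
from station import manip
import cv2,numpy as np
s=manip.sense();print({k:np.round(v,3).tolist() for k,v in s.items()})
for c in("scene","top"):
    im=manip.grab_frame(c);cv2.imwrite(f"pics/{c}0.png",im[:,:,::-1])
    for t in("push_plate","lever_pin","cam","cuvette_mid","nose_tip","stage","rack_mid","case_mid","bottle_mid"):
        print(c,t,[(round(d["conf"],2),np.round(d["at"]).tolist(),int(d["mask"].sum())) for d in manip.trace(c,t)])
    k=manip.get_calibration(c);print(k)
print(manip.sense()["time_s"])
E
```

```text
{'time_s': 0.0, 'joint_positions': [1.063, 0.264, -0.049, 1.259, 0.0, 1.416], 'joint_velocities': [-0.0, 0.001, -0.001, 0.001, 0.001, -0.0], 'joint_efforts': [-0.002, -63.762, 38.456, 0.014, -0.0, 0.0], 'position': [0.181, 0.492, 0.231], 'eef_rot': [-3.141, 0.001, 1.218], 'wrist_force': [0.051, -0.57, -0.636], 'wrist_torque': [-0.033, 0.01, -0.013], 'opening': 0.086}
scene push_plate [(0.76, [238.0, 274.0], 1378)]
scene lever_pin [(0.71, [263.0, 197.0], 1140), (0.61, [274.0, 343.0], 2135)]
scene cam [(0.94, [274.0, 342.0], 2163)]
scene cuvette_mid [(0.79, [220.0, 213.0], 371), (0.7, [226.0, 279.0], 151)]
scene nose_tip [(0.72, [234.0, 276.0], 1497)]
scene stage [(0.66, [268.0, 309.0], 10798), (0.38, [274.0, 345.0], 2065)]
scene rack_mid [(0.56, [214.0, 390.0], 1595), (0.2, [263.0, 195.0], 1206)]
scene case_mid [(0.69, [340.0, 239.0], 3760)]
scene bottle_mid [(0.51, [211.0, 388.0], 1548)]
{'K': array([[511.7645423 ,   0.        , 315.30217387],
       [  0.        , 511.7645423 , 195.92552316],
       [  0.        ,   0.        ,   1.        ]]), 'distortion': array([-0.03224433,  0. 
[... 490 characters left out ...]
], 730), (0.42, [166.0, 358.0], 966)]
top stage [(0.68, [194.0, 359.0], 6009)]
top rack_mid [(0.94, [167.0, 281.0], 855)]
top case_mid [(0.82, [194.0, 434.0], 1216)]
top bottle_mid [(0.55, [245.0, 405.0], 347)]
{'K': array([[408.75701538,   0.        , 315.56798688],
       [  0.        , 408.75701538, 194.54313246],
       [  0.        ,   0.        ,   1.        ]]), 'distortion': array([-0.06652844,  0.        ,  0.        ,  0.        ,  0.        ]), 'R': array([[ 7.02864648e-03, -9.99975161e-01, -5.25221475e-04],
       [-9.77195741e-01, -6.75706195e-03, -2.12232951e-01],
       [ 2.12224131e-01,  2.00495458e-03, -9.77218961e-01]]), 't': array([0.05984372, 0.5571432 , 0.899801  ])}
1.0
```

Run:
```python
import cv2
a=cv2.imread("pics/top0.png");cv2.imwrite("pics/top0c.png",cv2.resize(a[120:290,240:480],None,fx=3.3,fy=3.3,interpolation=cv2.INTER_CUBIC))
a=cv2.imread("pics/scene0.png");cv2.imwrite("pics/scene0c.png",cv2.resize(a[180:380,160:440],None,fx=2.8,fy=2.8,interpolation=cv2.INTER_CUBIC))
```

```text
(no output)
```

View pics/top0.png

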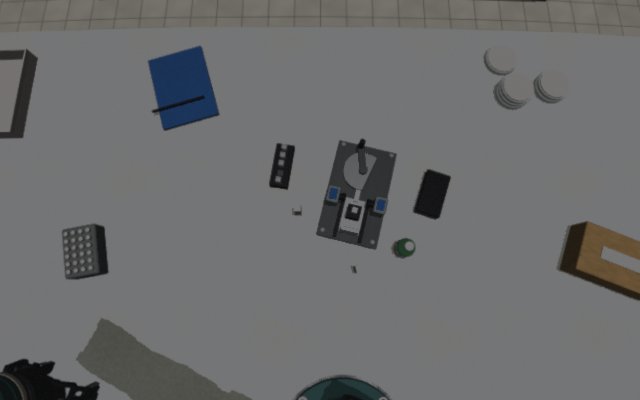

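View pics/scene0.png

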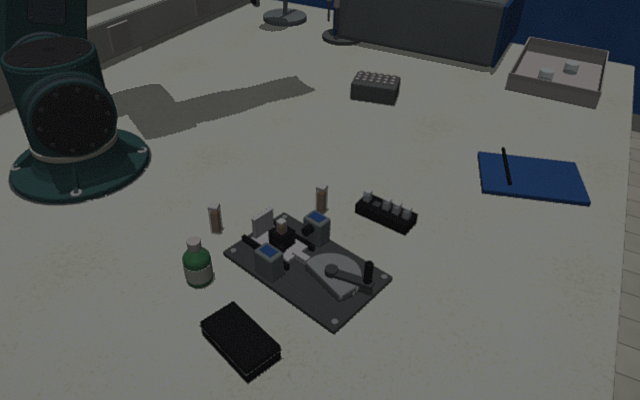

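```bash
ls pics
```

```text
scene0.png
scene0c.png
top0.png
top0c.png
```

View pics/top0c.png

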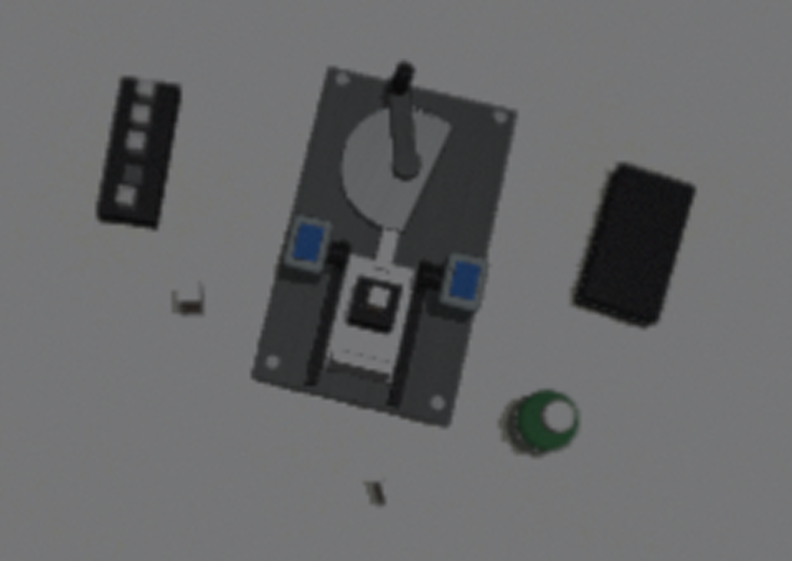

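View pics/scene0c.png

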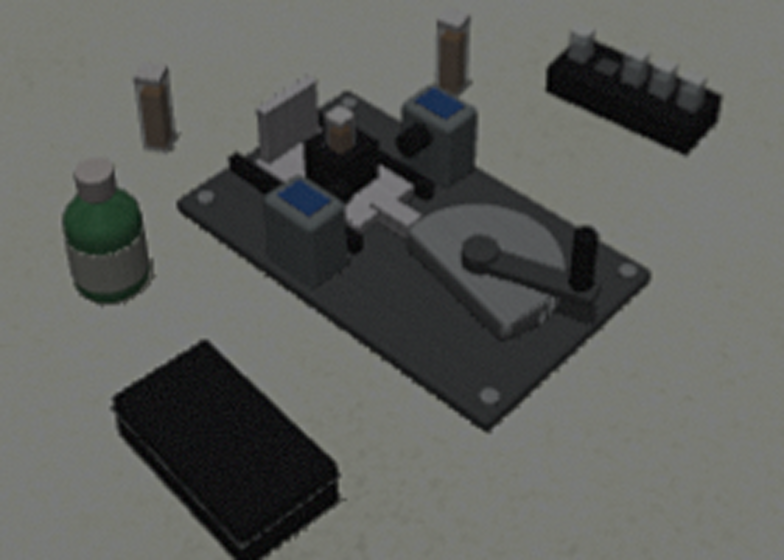

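```bash
cat > h.py <<'E'
import numpy as np,cv2
from scipy.optimize import least_squares
from station import manip
def proj(c,P):
    k=manip.get_calibration(c);r,_=cv2.Rodrigues(k["R"])
    return cv2.projectPoints(np.asarray(P,float).reshape(-1,1,3),r,k["t"],k["K"],k["distortion"])[0].reshape(-1,2)
def plane(c,uv,z):
    k=manip.get_calibration(c)
    n=cv2.undistortPoints(np.asarray(uv,float).reshape(-1,1,2),k["K"],k["distortion"]).reshape(-1,2)
    d=np.c_[n,np.ones(len(n))]@k["R"];o=-k["R"].T@k["t"]
    return o+d*((z-o[2])/d[:,2])[:,None]
def W(p,S):
    x,y,a=p;S=np.asarray(S,float).reshape(-1,3);c,s=np.cos(a),np.sin(a)
    return np.c_[x+c*S[:,0]-s*S[:,1],y+s*S[:,0]+c*S[:,1],S[:,2]]
E
cat > fit.py <<'E'
from h import *
C=np.array([[.145,.075,.01],[.145,-.075,.01],[-.105,-.075,.01],[-.105,.075,.01]])
t=(np.array([(330,66),(517,112),(447,427),(252,378)])+.5)/3.3-.5+[240,120]
s=(np.array([(650,275),(490,430),(180,207),(347,92)])+.5)/2.8-.5+[160,180]
for nm,ws in(("both",(1,1)),("top",(1,0)),("scene",(0,1))):
    f=lambda p:np.r_[ws[0]*(proj("top",W(p,C))-t).ravel(),ws[1]*(proj("scene",W(p,C))-s).ravel()]
    q=least_squares(f,[.5,0,-.2]);print(nm,q.x,np.sqrt(np.mean(q.fun**2)))
    if nm=="both":p=q.x
np.save("p.npy",p)
pt=(np.array([(405,68)])+.5)/3.3-.5+[240,120]; ps=(np.array([(585,232)])+.5)/2.8-.5+[160,180]
ax=W(p,[.075,0,.024])[0];print("axis",ax)
for c,u in(("top",pt),("scene",ps)):
    w=plane(c,u,.072)[0];d=w-ax;print(c,"pin",w,np.hypot(*d[:2]),"cam",np.arctan2(d[1],d[0])-p[2]+np.pi/3)
for n,S in dict(push=[-.105+.0,0,.05],).items():print(n,W(p,S))
# push plate from top edge of rear face
for r,c,z,nm in((167,281,.046,"rack"),(194,434,.032,"case"),(245,405,.085,"bottle")):print(nm,plane("top",[(c,r)],z))
print("tallcuv",plane("top",(np.array([(375,490),(188,300)])+.5)/3.3-.5+[240,120],.03))
print("cuv top",plane("top",(np.array([(379,296)])+.5)/3.3-.5+[240,120],.071),plane("scene",(np.array([(340,115)])+.5)/2.8-.5+[160,180],.071))
E
python3 fit.py
```

```text
both [ 0.555102   -0.03612014 -0.23865881] 1.244775623751857
top [ 0.55312295 -0.03404814 -0.24093642] 0.3055429471259207
scene [ 0.55634109 -0.03791616 -0.23660087] 0.9460648603569941
axis [ 0.62797619 -0.05385011  0.024     ]
top pin [ 0.68765385 -0.04728122  0.072     ] 0.0600380912898899 cam 1.3954879976832615
scene pin [ 0.68550862 -0.04792457  0.072     ] 0.05783676901285967 cam 1.3884893495541697
push [[ 0.45307813 -0.01129817  0.05      ]]
rack [[0.627332   0.14787513 0.046     ]]
case [[ 0.56609629 -0.22415011  0.032     ]]
bottle [[ 0.43728375 -0.13691497  0.085     ]]
tallcuv [[ 0.38779032 -0.025606    0.03      ]
 [ 0.52349529  0.10902992  0.03      ]]
cuv top [[ 0.52001315 -0.02620052  0.071     ]] [[ 0.52044765 -0.02703485  0.071     ]]
```

>>> play_rows([
  {"tx":4,"ty":-4,"turn":-10},
  {"tx":4,"ty":-4,"turn":-10},
  {"tx":4,"ty":-4,"turn":-10},
  {"tx":4,"ty":-4,"turn":-10},
  {"tx":4,"ty":-4,"turn":-10},
], grip=-1, force=40)

```text
schema error: expected keys tx, ty, tz, turn
```

>>> play_rows([
  {"tx":4,"ty":-4,"turn":-10},
  {"tx":4,"ty":-4},
  {"tx":4,"ty":-4},
  {"tx":4,"ty":-4},
  {"tx":4,"ty":-4},
])

```text
schema error: expected keys tx, ty, tz, turn
```

>>> play_rows([
  {"tx":4,"ty":-4,"tz":0,"turn":-10},
  {"tx":4,"ty":-4,"tz":0,"turn":-10},
  {"tx":4,"ty":-4,"tz":0,"turn":-10},
  {"tx":4,"ty":-4,"tz":0,"turn":-10},
  {"tx":4,"ty":-4,"tz":0,"turn":-10},
], grip=-1, force=40)

```text
time_s: 1.62
position: [0.3843, 0.2889, 0.2314]
eef_rot: [-3.141, -0.002, 0.326]
wrist_force: [0.5, 1.5, 0.2]
opening: 0.0003
```

>>> play_rows([
  {"tx":4,"ty":-4,"tz":0,"turn":-10},
  {"tx":4,"ty":-4,"tz":0,"turn":0},
  {"tx":4,"ty":-4,"tz":0,"turn":0},
  {"tx":4,"ty":-4,"tz":0,"turn":0},
  {"tx":0,"ty":0,"tz":0,"turn":0},
])

```text
time_s: 2.25
position: [0.5512, 0.1197, 0.2312]
eef_rot: [-3.141, -0.003, 0.138]
wrist_force: [-0.3, 0.9, -0.7]
opening: -0.0005
```

>>> play_rows([
  {"tx":4,"ty":-4,"tz":-1,"turn":0},
  {"tx":4,"ty":-4,"tz":-1,"turn":0},
  {"tx":4,"ty":-4,"tz":-1,"turn":0},
  {"tx":1,"ty":0,"tz":0,"turn":0},
  {"tx":0,"ty":0,"tz":0,"turn":0},
])

```text
time_s: 2.88
position: [0.6832, -0.0013, 0.2005]
eef_rot: [-3.14, -0.003, 0.14]
wrist_force: [-0.4, -0.0, 0.8]
opening: 0.0002
```

Run:
```python
from h import *
S=manip.sense();print(S["position"],S["time_s"])
im=manip.grab_frame("wrist");cv2.imwrite("pics/w1.png",im[:,:,::-1])
p=np.load("p.npy")
print(np.round(proj("wrist",W(p,[[.075,0,.024],[.145,.075,.01],[.145,-.075,.01],[-.105,-.075,.01],[-.105,.075,.01],[-.085,0,.062]]))))
print(np.round(proj("wrist",[[.687,-.0475,.072]])))
```

```text
[ 0.68320683 -0.00133596  0.20053227] 2.875
[[263. 216.]
 [361. 167.]
 [305. 295.]
 [ 67. 214.]
 [ 97.  63.]
 [ 64. 163.]]
[[325. 238.]]
```

View pics/w1.png

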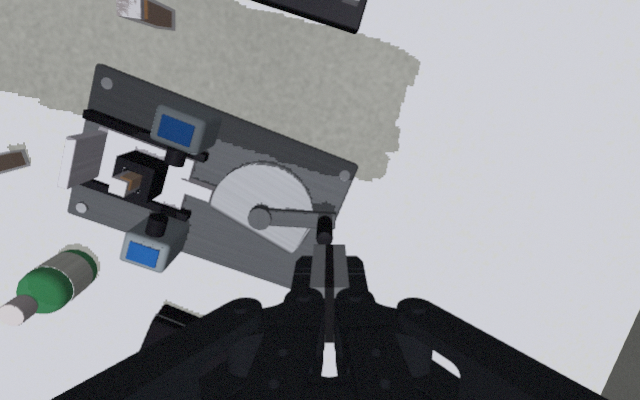

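>>> play_rows([
  {"tx":0,"ty":0,"tz":-5,"turn":0},
  {"tx":0,"ty":0,"tz":-5,"turn":0},
  {"tx":0,"ty":0,"tz":-4,"turn":0},
  {"tx":0,"ty":0,"tz":-1.5,"turn":0},
  {"tx":0,"ty":-1,"tz":0,"turn":0},
])

```text
time_s: 3.55
position: [0.6798, -0.005, 0.0473]
eef_rot: [-3.141, -0.009, 0.148]
wrist_force: [-0.4, 1.0, 0.5]
opening: -0.0004
```

Run:
```python
from h import *
S=manip.sense();P=S["position"];print(P,S["time_s"],S["eef_rot"])
p=np.load("p.npy");ax=W(p,[.075,0,.024])[0]
im=manip.grab_frame("scene");cv2.imwrite("pics/s2.png",cv2.resize(im[180:350,200:440,::-1],None,fx=3,fy=3))
for th in np.arange(1.4,-.01,-.2):
    f=th-np.pi/3+p[2]; pin=ax[:2]+.06*np.array([np.cos(f),np.sin(f)]);tip=pin+.018*np.array([-np.sin(f),np.cos(f)])
    print(round(th,2),"yaw",round(f,2),"tip",np.round(tip,4))
```

```text
[ 0.67978949 -0.00497052  0.04728469] 3.55 [-3.14088359 -0.00917359  0.14789905]
1.4 yaw 0.11 tip [ 0.6855 -0.0291]
1.2 yaw -0.09 tip [ 0.6893 -0.0411]
1.0 yaw -0.29 tip [ 0.6906 -0.0535]
0.8 yaw -0.49 tip [ 0.6894 -0.066 ]
0.6 yaw -0.69 tip [ 0.6858 -0.0779]
0.4 yaw -0.89 tip [ 0.6799 -0.0889]
0.2 yaw -1.09 tip [ 0.6719 -0.0985]
0.0 yaw -1.29 tip [ 0.6621 -0.1064]
```

View pics/s2.png

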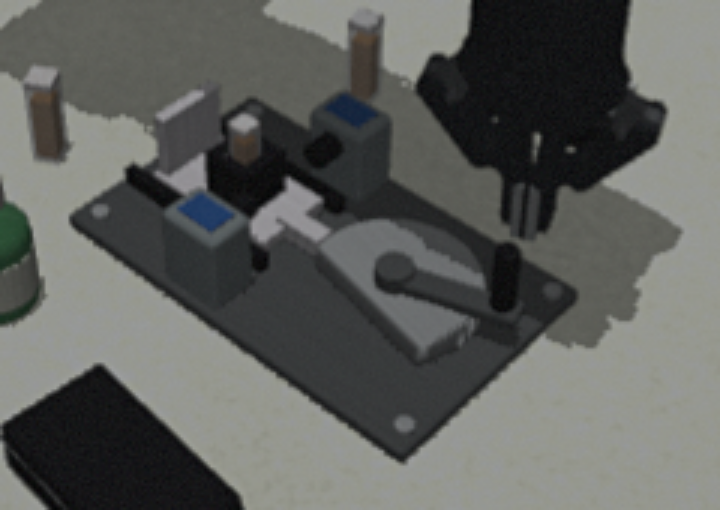

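>>> play_rows([
  {"tx":0.4,"ty":-1.4,"tz":-0.2,"turn":-4},
  {"tx":0.2,"ty":-1,"tz":0,"turn":-6},
  {"tx":0.3,"ty":-1.2,"tz":0,"turn":-8},
  {"tx":0,"ty":-1,"tz":0,"turn":-8},
  {"tx":0,"ty":-0.6,"tz":0,"turn":-6},
])

```text
time_s: 4.22
position: [0.6937, -0.0612, 0.0565]
eef_rot: [-3.14, -0.023, -0.429]
wrist_force: [0.5, 2.4, -1.5]
opening: -0.0
```

>>> play_rows([
  {"tx":0,"ty":0,"tz":-0.5,"turn":0},
  {"tx":-0.2,"ty":-0.6,"tz":-0.5,"turn":-4},
  {"tx":-0.3,"ty":-0.6,"tz":0,"turn":-6},
  {"tx":0,"ty":0,"tz":0,"turn":0},
])

```text
time_s: 4.72
position: [0.6914, -0.074, 0.0512]
eef_rot: [-3.137, -0.03, -0.599]
wrist_force: [0.4, 0.4, 0.2]
opening: 0.0
```

```bash
cat > look.py <<'E'
import sys
from h import *
n=sys.argv[1]
im=manip.grab_frame("scene");cv2.imwrite(f"pics/s{n}.png",cv2.resize(im[180:350,200:440,::-1],None,fx=3,fy=3))
im=manip.grab_frame("top");cv2.imwrite(f"pics/t{n}.png",cv2.resize(im[130:260,300:420,::-1],None,fx=4.5,fy=4.5,interpolation=cv2.INTER_CUBIC))
im=manip.grab_frame("wrist");cv2.imwrite(f"pics/w{n}.png",im[:,:,::-1])
E
python3 look.py 3
```

```text
(no output)
```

View pics/s3.png

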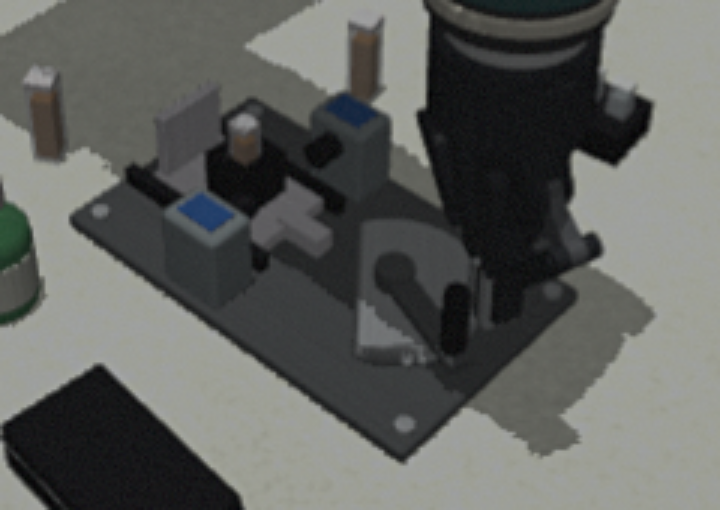

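View pics/w3.png

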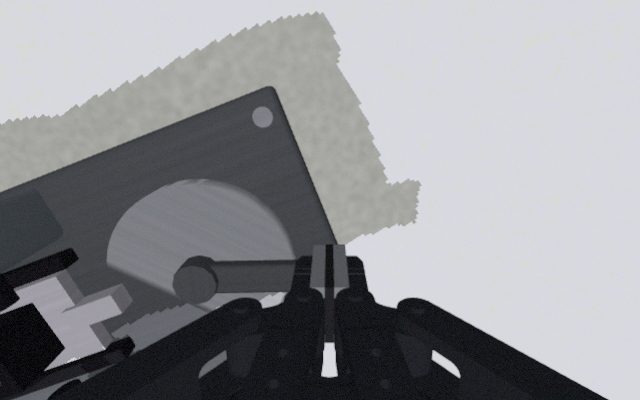

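```bash
cat > cam.py <<'E'
import sys
from h import *
u=np.array([[float(sys.argv[1]),float(sys.argv[2])]])/3+[200,180]-.33
p=np.load("p.npy");ax=W(p,[.075,0,.024])[0];w=plane("scene",u,.072)[0];d=w-ax
print(w,np.hypot(*d[:2]),"cam",np.arctan2(d[1],d[0])-p[2]+np.pi/3)
E
python3 cam.py 457 291
```

```text
[ 0.67606554 -0.08646878  0.072     ] 0.058108194629202484 cam 0.6898479137057516
```

>>> play_rows([
  {"tx":-0.3,"ty":-0.6,"tz":-0.5,"turn":-5},
  {"tx":-0.4,"ty":-0.7,"tz":0,"turn":-6},
  {"tx":-0.4,"ty":-0.6,"tz":0,"turn":-6},
  {"tx":0,"ty":0,"tz":0,"turn":0},
])

```text
time_s: 5.38
position: [0.6816, -0.0917, 0.0465]
eef_rot: [-3.135, -0.031, -0.892]
wrist_force: [-0.2, -0.0, 0.3]
opening: -0.0002
```

```bash
python3 look.py 4
```

```text
(no output)
```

View pics/s4.png

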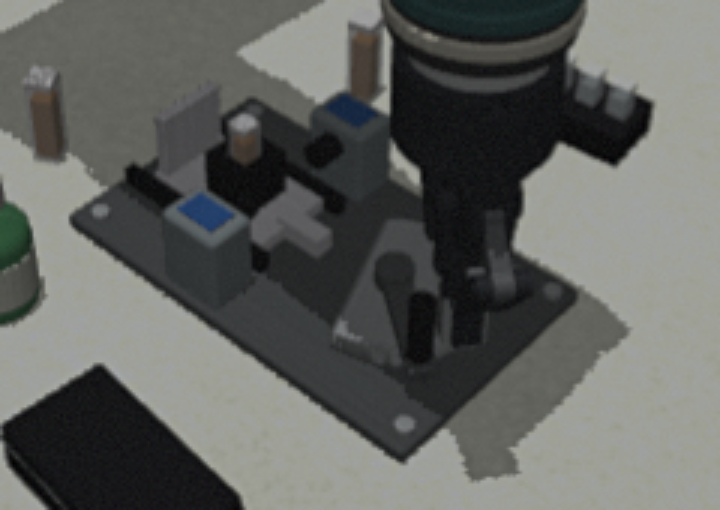

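>>> play_rows([
  {"tx":-0.5,"ty":-0.5,"tz":0,"turn":-5},
  {"tx":-0.5,"ty":-0.4,"tz":0,"turn":-6},
  {"tx":-0.5,"ty":-0.4,"tz":0,"turn":-5},
  {"tx":0,"ty":0,"tz":0,"turn":0},
])

```text
time_s: 6.02
position: [0.6683, -0.1038, 0.0469]
eef_rot: [-3.132, -0.033, -1.168]
wrist_force: [-0.3, -0.1, -1.1]
opening: -0.0002
```

```bash
python3 cam.py 422 298; python3 look.py 5
```

```text
[ 0.66331756 -0.09884398  0.072     ] 0.05721416486836313 cam 0.3808786592928085
```

View pics/s5.png

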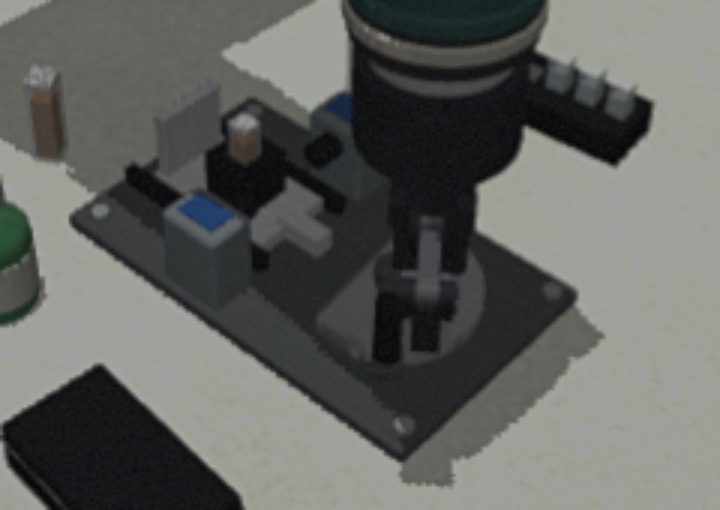

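>>> play_rows([
  {"tx":-0.5,"ty":-0.2,"tz":0,"turn":-4},
  {"tx":0,"ty":0,"tz":0,"turn":0},
  {"tx":1.5,"ty":0.5,"tz":0,"turn":0},
  {"tx":1,"ty":0.5,"tz":2,"turn":0},
  {"tx":0,"ty":0,"tz":5,"turn":0},
])

```text
time_s: 6.8
position: [0.6878, -0.094, 0.1145]
eef_rot: [-3.138, -0.029, -1.226]
wrist_force: [0.8, 0.4, 0.5]
opening: -0.0002
```

>>> play_rows([
  {"tx":-2,"ty":3,"tz":4,"turn":10},
  {"tx":-4,"ty":3,"tz":3,"turn":10},
  {"tx":-5,"ty":2,"tz":0,"turn":10},
  {"tx":-5,"ty":1,"tz":0,"turn":10},
  {"tx":-5,"ty":0,"tz":0,"turn":10},
])

```text
time_s: 7.42
position: [0.4762, -0.0011, 0.1891]
eef_rot: [-3.135, -0.034, -0.311]
wrist_force: [-0.6, -1.1, 1.5]
opening: -0.0002
```

```bash
python3 cam.py 388 298; python3 look.py 6
```

```text
[ 0.64905439 -0.10676456  0.072     ] 0.056958135449861905 cam 0.09413866997496856
```

View pics/s6.png

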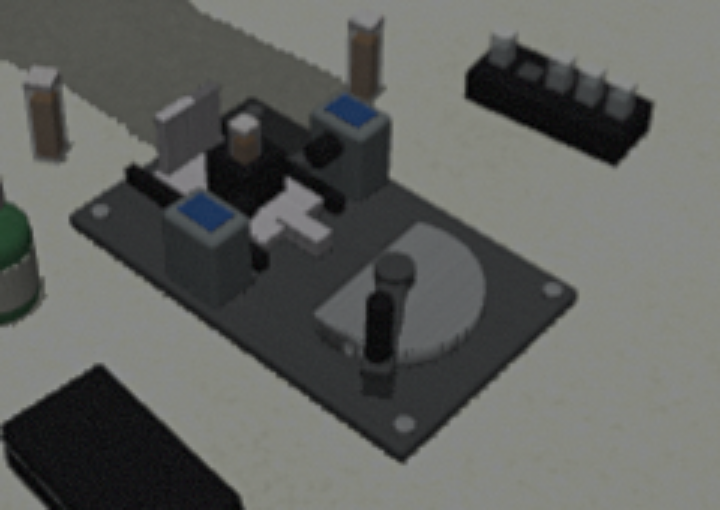

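View pics/w6.png

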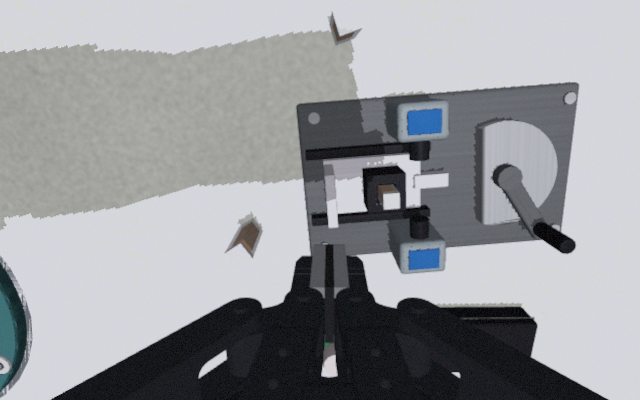

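View pics/t6.png

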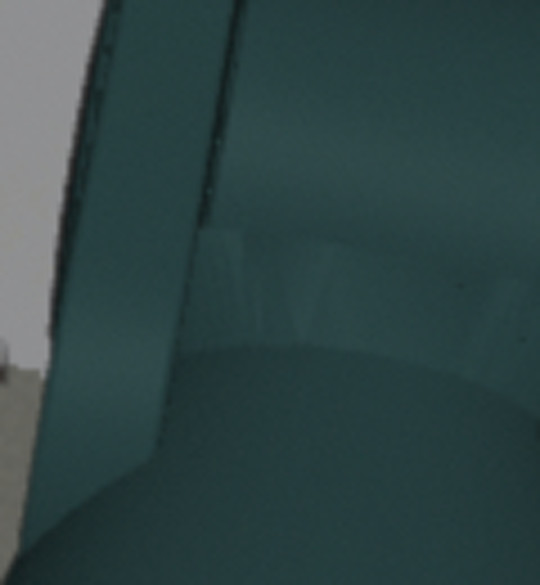

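>>> play_rows([
  {"tx":-2,"ty":-0.3,"tz":0,"turn":10},
  {"tx":-1.8,"ty":-0.3,"tz":0,"turn":10},
  {"tx":0,"ty":0,"tz":0,"turn":10},
  {"tx":0,"ty":0,"tz":0,"turn":10},
  {"tx":0,"ty":0,"tz":0,"turn":10},
])

```text
time_s: 8.2
position: [0.4417, -0.0082, 0.1904]
eef_rot: [-3.136, -0.037, 0.585]
wrist_force: [0.8, -0.3, 0.1]
opening: -0.0002
```

>>> play_rows([
  {"tx":0,"ty":0,"tz":0,"turn":10},
  {"tx":0,"ty":0,"tz":0,"turn":10},
  {"tx":0,"ty":0,"tz":0,"turn":10},
  {"tx":0,"ty":0,"tz":0,"turn":10},
  {"tx":0,"ty":0,"tz":0,"turn":0},
])

```text
time_s: 8.82
position: [0.4473, -0.009, 0.1905]
eef_rot: [-3.138, -0.037, 1.31]
wrist_force: [-0.1, -0.0, -0.5]
opening: 0.0001
```

>>> play_rows([
  {"tx":-0.9,"ty":0.1,"tz":-3,"turn":1},
  {"tx":0,"ty":0,"tz":-3,"turn":0},
  {"tx":0,"ty":0,"tz":0,"turn":0},
])

```text
time_s: 9.2
position: [0.4403, -0.0083, 0.1296]
eef_rot: [-3.139, -0.037, 1.316]
wrist_force: [-0.5, 0.7, -0.3]
opening: 0.0001
```

```bash
python3 look.py 7
python3 - <<'E'
from h import *
p=np.load("p.npy");P=manip.sense()["position"]
d=P[:2]-p[:2];c,s=np.cos(p[2]),np.sin(p[2]);print(P,"stage",c*d[0]+s*d[1],-s*d[0]+c*d[1])
print(np.round(proj("wrist",W(p,[[-.085,.022,.062],[-.085,-.022,.062],[-.105,.075,.01]]))))
E
```

```text
[ 0.44159961 -0.00857374  0.13168943] stage -0.1167972248710718 -6.630402231788332e-05
[[360. 254.]
 [293. 256.]
 [420. 198.]]
```

View pics/s7.png

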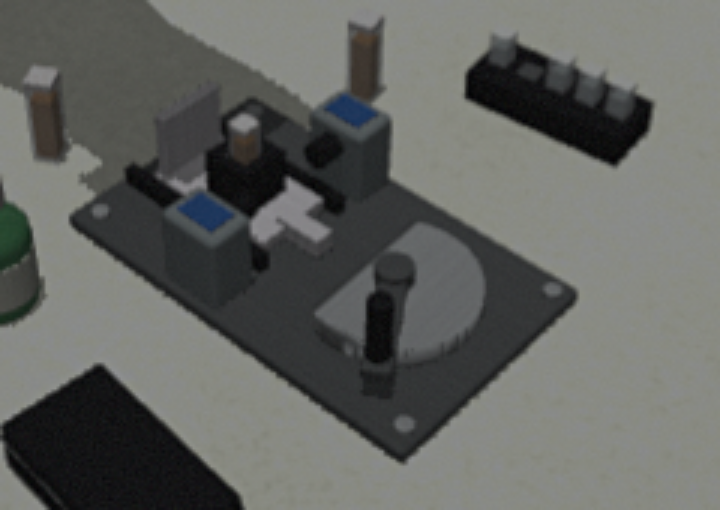

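View pics/w7.png

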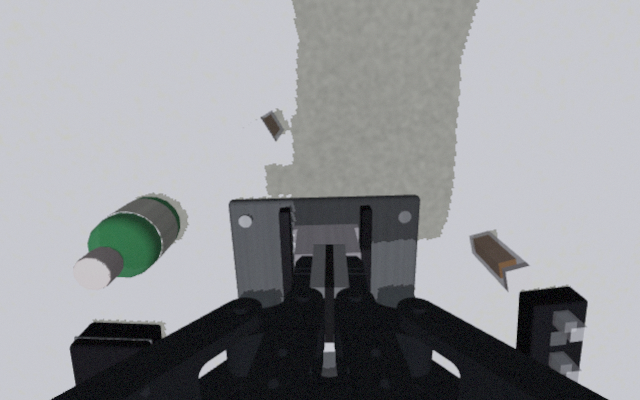

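>>> play_rows([
  {"tx":-0.2,"ty":0,"tz":-3,"turn":0},
  {"tx":-0.1,"ty":0,"tz":-3,"turn":0},
  {"tx":0,"ty":0,"tz":-2.3,"turn":0},
  {"tx":0,"ty":0,"tz":0,"turn":0},
])

```text
time_s: 9.85
position: [0.4428, -0.0095, 0.0514]
eef_rot: [3.131, -0.038, 1.314]
wrist_force: [0.9, 0.2, 0.6]
opening: -0.0001
```

```bash
cat > st.py <<'E'
from h import *
p=np.load("p.npy");S=manip.sense();P=S["position"]
d=P[:2]-p[:2];c,s=np.cos(p[2]),np.sin(p[2]);print(P,"stage",c*d[0]+s*d[1],-s*d[0]+c*d[1],S["wrist_force"])
E
python3 look.py 8;python3 st.py
```

```text
[ 0.44374153 -0.00964662  0.0526651 ] stage -0.11446238973829774 -0.0006024267552247366 [ 0.21454058 -0.0391337  -0.14823766]
```

View pics/s8.png

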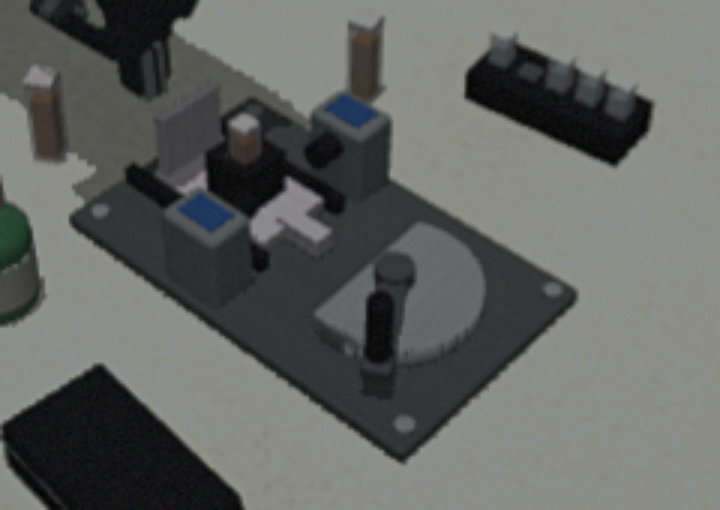

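>>> play_rows([
  {"tx":0.5,"ty":-0.1,"tz":-0.7,"turn":0},
  {"tx":0.5,"ty":-0.1,"tz":-0.2,"turn":0},
  {"tx":0.5,"ty":-0.1,"tz":0,"turn":0},
  {"tx":0.5,"ty":-0.15,"tz":0,"turn":0},
  {"tx":0.3,"ty":-0.1,"tz":0,"turn":0},
])

```text
time_s: 10.62
position: [0.4689, -0.0154, 0.0447]
eef_rot: [3.127, -0.039, 1.315]
wrist_force: [-1.3, 0.7, 1.6]
opening: 0.0001
```

```bash
python3 look.py 9;python3 st.py
```

```text
[ 0.46912488 -0.01561844  0.04478033] stage -0.08838677354847549 -0.00040436164939423175 [0.19996784 0.25130117 0.22132597]
```

View pics/s9.png

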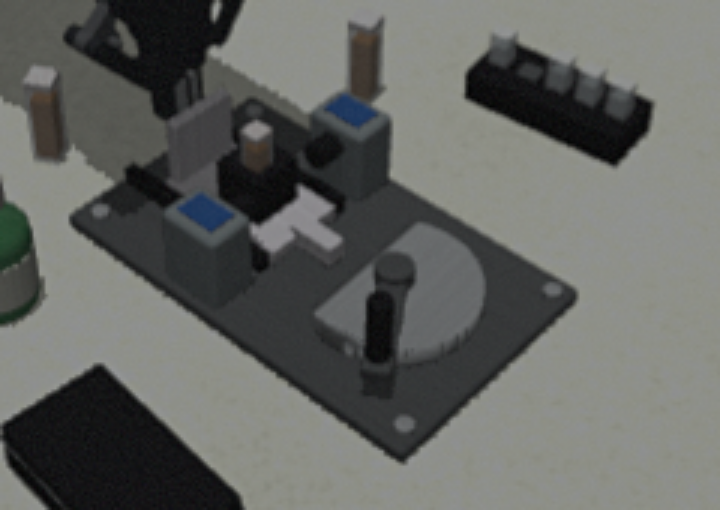

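Contact made and the carriage moved about 8 mm with the cuvette upright; cam flat unchanged. Continue about 20 mm to the stop in small steps.

>>> play_rows([
  {"tx":0.4,"ty":-0.1,"tz":0,"turn":0},
  {"tx":0.4,"ty":-0.1,"tz":0,"turn":0},
  {"tx":0.4,"ty":-0.1,"tz":0,"turn":0},
  {"tx":0.3,"ty":-0.1,"tz":0,"turn":0},
  {"tx":0.2,"ty":-0.05,"tz":0,"turn":0},
])

```text
time_s: 11.4
position: [0.4866, -0.0201, 0.0447]
eef_rot: [3.127, -0.038, 1.315]
wrist_force: [-2.1, 1.4, 1.0]
opening: -0.0001
```

>>> play_rows([
  {"tx":0.2,"ty":-0.05,"tz":0,"turn":0},
  {"tx":0.2,"ty":-0.05,"tz":0,"turn":0},
])

```text
time_s: 11.65
position: [0.4871, -0.0202, 0.0441]
eef_rot: [3.134, -0.038, 1.315]
wrist_force: [-14.3, 4.5, 11.7]
opening: 0.0004
```

```bash
python3 look.py 10;python3 st.py
```

```text
[ 0.4870673  -0.02013244  0.04405971] stage -0.06988580041817796 -0.0005488419094394365 [-12.25141653   3.3346311    8.84572928]
```

View pics/s10.png

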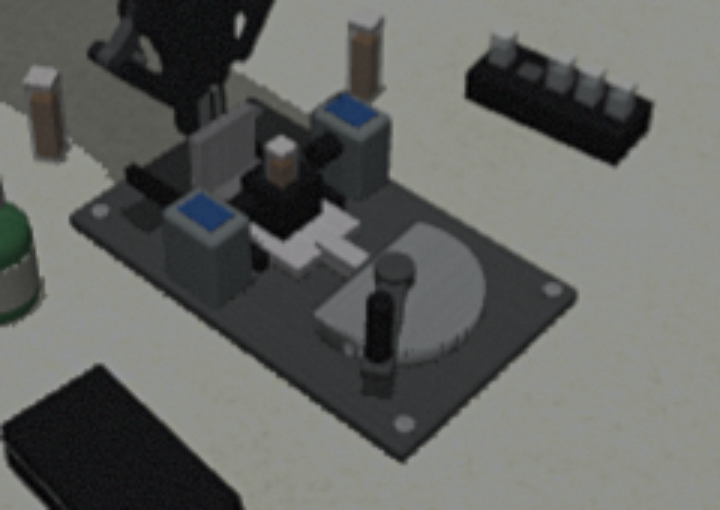

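Run:
```python
from h import *
p=np.load("p.npy");c,s=np.cos(p[2]),np.sin(p[2])
for u in([245,123],[281,146]):
    d=plane("scene",np.array([u])/3+[200,180]-.33,.071)[0][:2]-p[:2];print(c*d[0]+s*d[1],-s*d[0]+c*d[1])
```

```text
-0.03568996757372143 0.0010381384497930406
-0.007886340900839624 0.0004697180032181107
```

>>> play_rows([
  {"tx":0.3,"ty":-0.1,"tz":0,"turn":0},
  {"tx":0.3,"ty":-0.1,"tz":0,"turn":0},
])

```text
time_s: 12.05
position: [0.487, -0.0202, 0.0431]
eef_rot: [-3.138, -0.039, 1.315]
wrist_force: [-18.2, 6.8, 13.1]
opening: -0.0001
```

Travel measured at about 27.8 mm and it is held hard by the stop. Back away straight to the rear, then up.

>>> play_rows([
  {"tx":-0.7,"ty":0.2,"tz":0,"turn":0},
  {"tx":-1,"ty":0.25,"tz":0,"turn":0},
  {"tx":-1,"ty":0.25,"tz":0.5,"turn":0},
  {"tx":0,"ty":0,"tz":4,"turn":0},
  {"tx":0,"ty":0,"tz":5,"turn":0},
])

```text
time_s: 12.68
position: [0.4564, -0.0127, 0.1388]
eef_rot: [-3.135, -0.038, 1.315]
wrist_force: [0.5, -1.3, -0.6]
opening: 0.0
```

>>> play_rows([
  {"tx":-1,"ty":1,"tz":5,"turn":0},
  {"tx":-1,"ty":3,"tz":3,"turn":0},
  {"tx":0,"ty":3,"tz":0,"turn":0},
  {"tx":0,"ty":0,"tz":0,"turn":0},
  {"tx":0,"ty":0,"tz":0,"turn":0},
])

```text
time_s: 13.3
position: [0.4356, 0.0584, 0.227]
eef_rot: [3.138, -0.039, 1.314]
wrist_force: [-0.4, 0.2, -0.2]
opening: -0.0001
```

```bash
python3 look.py 11;python3 st.py
```

```text
[0.43574643 0.0580681  0.22664868] stage -0.13823861634333226 0.06330294199458297 [-0.96245282  0.9675152  -0.59715884]
```

View pics/s11.png

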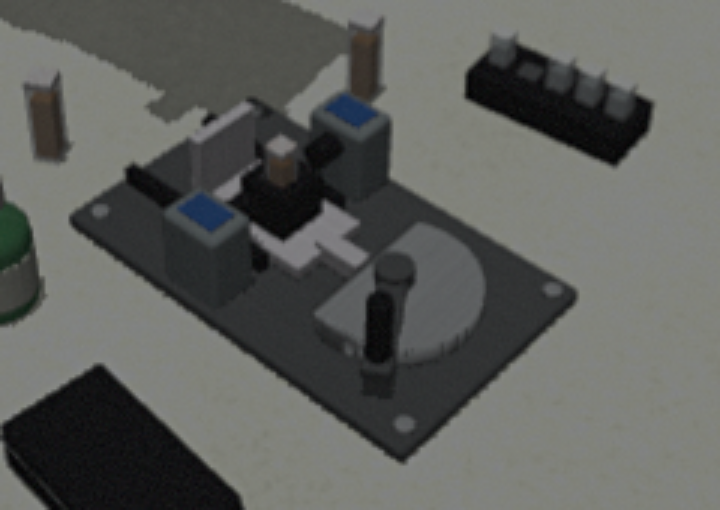

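Carriage home (cuvette at (281,146), upright), the flat still faces the nose, bystanders are unmoved and the hand is clear.

```bash
python3 cam.py 380 298; python3 -c "
from station import manip;print(manip.close_job())"
```

```text
[ 0.64570108 -0.10862758  0.072     ] 0.05757379617222687 cam 0.028006905347097266
the job is handed in; nothing more can be done
None
```

The job is done and handed in at about 13.5 s of the 51 s allowed; no verdict was reported.

- **Cam:** I pushed the lever pin clockwise with the shut fingertips from about 1.39 rad to about 0.03 rad, so the flat faces the nose. The carriage was still drawn back at that point.
- **Carriage:** I then pushed the rear plate until it stopped against its end stop, with the wrist force rising to roughly 20 N. The cuvette moved about 27.8 mm, measured in the scene camera, against a full travel of 28 mm.
- **Last pictures:** After backing away, the cuvette looks upright in its pocket, the flat still faces the nose, and the rack and case have not shifted. The crop shows only part of the bottle, which looks unmoved. I did not re-measure the rack, case or bottle numerically. The hand was clear of everything, about 0.23 m above the bench.

**Disagreements:**
- The top and scene cameras put the stage about 5 mm apart, so I used a joint fit.
- The pin's measured radius came out at 57–58 mm in the scene camera instead of 60 mm.
- The last top picture before I handed in was not viewed, and the previous one I looked at was blocked by the arm.

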